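# Square the seedling carrier into the sowing rail's corner

### The job

Push the long black seedling carrier at two points, one on each half, until its whole far side lies parallel against the guide rail's blue strip and hold it snug there for a moment with about 1 kg of force; then slide it along the strip until its end rests against the orange stop, and press its side snug against the strip once more, leaving it resting against both. Push gently, never with more than 1.5 kg against the strip, push only on the black sides without touching the cups, never lift or tip the carrier, and leave the other things on the bench where they are.

Things in the scene. Friction and masses are not known exactly. Their poses are not given: they have to be found in the camera images.
- carrier: black plastic carrier, a closed block 100 mm (its x) by 340 mm (its y) by 45 mm tall with plain upright sides, loose on the table, too wide to grasp; origin at the centre of its underside, z up. Its +x side must meet the rail, its -x side faces the robot. It weighs 0.35 to 0.5 kg with its cups and takes about 1 to 4 N to slide; a rise in force beyond that shows that it has met something
- cups: the six white cups with sprouts, fixed in a row in the carrier's top, 48 mm across, rims 55 mm and sprouts up to 72 mm above the table; the same origin and axes as the carrier; not to be touched
- back_left (a point): point on the carrier's far (+x) side, 165 mm to +y of its middle, 20 mm above the table
- back_right (a point): point on the carrier's far (+x) side, 165 mm to -y of its middle, 20 mm above the table
- end_left (a point): middle of the carrier's +y end face, 20 mm above the table
- end_right (a point): middle of the carrier's -y end face, 20 mm above the table
- rail: fixed aluminium angle 560 mm long, 40 mm tall, beyond the carrier; origin on the table, mid-length, in its front face; x points away from the robot, square to the face, y along the rail to the left. In front of it a blue strip (440 mm long, 37 mm tall, parallel) stands with its face 5 to 25 mm out, different each time and not measured: feel for it. Its backing yields about 1 mm per 8 N
- stop: fixed orange block 30 mm wide (its y), 38 mm tall, standing out 100 mm in front of the rail's face, rigid, at either the rail's left or right end (about 250 mm from its middle); axes as the rail's; origin on the table, in the rail's face plane, midway across its 30 mm width, so its side faces are at y = +15 and -15 mm
- sensor: fixed grey sensor box 30 x 45 x 50 mm tall behind the rail at the end without the stop; its origin is in the rail's face plane as the stop's is, the box's centre 55 mm beyond; not in the way
- spare_cup: a white seedling cup, 52 mm across and 65 mm tall, to the left of the carrier's left end; origin at its base; leave it alone
- back_cup_a: a white seedling cup, 52 mm across and 65 mm tall, behind the rail; origin at its base; leave it alone
- back_cup_b: another such cup behind the rail; origin at its base; leave it alone
- dibber: a lying wooden dibber with steel point, 160 mm long, 22 mm thick, off to the left; origin at its base; leave it alone
- trowel: a lying hand trowel, 290 mm long, off to the right; origin at its base; leave it alone
- feed_bottle: a white bottle with green cap, 68 mm across, 170 mm tall, left; origin at its base; leave it alone
- seed_jar: an amber jar, 64 mm across, 80 mm tall, right; origin at its base; leave it alone
Mind the look-alikes: they are no part of the job. Of the things shaped like the stop, the orange one is meant.

How it is judged:
By the outcome, as a careful person would: the job done as asked, in the order asked, and still so for the second after the job is handed in, with the robot touching nothing.
It also fails if it takes over 72 s, if anything falls off the work surface, if the arm or the gripper's body presses on something with over 40 N, if the wrist force passes 120 N, or if a joint passes its speed limit or range.

### The arm

A 7-joint arm with a two-finger parallel gripper is mounted at the origin on the work surface. World frame = base frame: x ahead of the robot, y to its left, z up, the work surface at z = 0. Lengths are in m, angles in rad, forces in N, time in s.
With the tool pointing down it reaches from about 0.4 to 0.875 m from the base axis. Payload 6.5 kg.
Tool frame: the origin (TCP) lies midway between the tips of the shut fingers; the grasp point (between the pads) lies 19 mm behind it; z points along the fingers, x is the direction in which the jaws open and shut, and the axes are right-handed (so a half turn about z gives the same grasp; the last joint's range is limited). The gripper opens to 85 mm and grips with 20 to 120 N. Pads are 22 mm wide; open, the fingers measure 114 mm over their backs; the gripper's body (76 mm by 85 mm) begins 54 mm behind the grasp point. The pads swing forward as they close: fully open they stand 13 mm farther back than shut.
Start: joints at [-1.203, 0.536, -0.004, 1.538, 0.003, 1.067, -0.071], TCP at [0.273, 0.59, 0.231] pointing down, gripper open.
Joint ranges: [-2.7, 2.7], [-0.37, 2.16], [-1.27, 1.26], [0.24, 2.4], [-1.31, 4.45], [0.19, 1.91], [-2.76, 2.76]. Speed limits (rad/s): [2.39, 2.39, 3.14, 3.14, 3.14, 3.14, 3.14].

### API

Orientations are given as [roll, pitch, yaw] about the fixed x, y, z axes, in that order (R = Rz(yaw) Ry(pitch) Rx(roll)).
In Python, from workcell import robot gives the robot as it stands.
- The arm moves only by the tool arm_command, never from a script. Its argument "commands" is a list that holds one entry, the list of rows, each a list of 6 numbers: the shift along the tool's x, y, z in mm, then the turn, a rotation vector about the tool's x, y, z in degrees. A call has 1 to 5 rows; each row is the pose to reach, as a shift and turn from the pose commanded when the call began, along the tool's axes at that moment; what a row does not reach only later rows make up. A row lasts 1/8 s, in which the tool goes at most 62.5 mm and 10.7 degrees, less where a joint would pass 70% of its speed; a pose out of reach is approached as far as the arm can. A call with a gripper value outside its range is refused whole. "jaw" is the closure, from 0 (fully open) to 1 (shut), set as the call begins (left out, the last holds). The fingers move at their own pace and stop on an object; "grip_force" is the grip in N (left out, the last holds). Time passes only in rows, so rows that repeat a pose let the fingers close. It gives the time, the measured TCP pose, the force and the opening at its end, in the units of the state.
- robot.read_state(): the state, without advancing time (a new reading comes with each control period).
- robot.capture(name): name is "scene" or "side" or "wrist"; returns a dict with "frame" (384x512x3 uint8, red, green, blue), "K" (3x3 intrinsics, pixels), "k1" (the pictures are not rectified: a ray, as slopes to the right and down, at radius r is drawn at 1 + k1 r^2 times it, then the intrinsics apply), "eye" and "orientation" of the camera in the world; the wrist camera has in their place "tool_from_camera" (4x4, takes a point from camera to tool coordinates, whose origin is the TCP and whose axes are the tool frame's). Camera axes: x right, y down, z forward; pixel columns grow to the right and rows downward; lengths in m; the calibration is good to about 2 mm. A picture is of the moment at which its call begins: read the wrist's pose just before it. There is no depth.
- robot.finish_job(): hands the job in, once; it reports no verdict.
The state is a dict: "t": time; "qpos": joint angles; "qd": joint speeds; "tau": joint torques, N m; "eef_pos": TCP position; "orientation": TCP orientation; "wrist_force": force on the tool from outside, world axes, zero at the start; "ft_torque": the same for the moment, N m; "grip_width": finger opening in m.
Only numpy, scipy, OpenCV 4.12 (cv2) and the standard library are available. Lean on these libraries where they do the work, as an engineer would, in place of code of your own. Each camera call takes 0.05 s, during which the arm holds its last target.

## Working session

There is one attempt and no reset: what is moved stays moved. The work goes in short steps, Python scripts to look and compute and a tool call to move; the robot and the scene stay as the last step left them, time stands still between calls to the robot, and variables do not carry over. Pictures are saved under pics/ and viewed, and the job is handed in when it is done.

Besides the shell and the picture viewer there is one more tool, called after "Call:" by a JSON object that holds its "name" and its "arguments". arm_command: Moves the arm, as the interface text tells. Its arguments: {"type":"object","properties":{"commands":{"type":"array","items":{"type":"array","items":{"type":"array","items":{"type":"number"}}}},"jaw":{"type":"number"},"grip_force":{"type":"number"}},"required":["commands"]}

```bash
ls; mkdir -p pics
cat > h.py <<'E'
import numpy as np, cv2
from workcell import robot
from scipy.spatial.transform import Rotation as R
def cap(n,fn=None):
    c=robot.capture(n)
    if fn: cv2.imwrite('pics/'+fn,cv2.cvtColor(c['frame'],cv2.COLOR_RGB2BGR))
    return c
E
python3 - <<'E'
from h import *
s=robot.read_state(); print(s)
for n in ['scene','side','wrist']:
    c=cap(n,n+'0.png'); print(n,{k:v for k,v in c.items() if k!='frame'})
    np.savez('pics/'+n+'0.npz',**c)
E
```

```text
pics
{'t': 0.0, 'qpos': array([-1.20321682,  0.5371702 , -0.00441996,  1.53890592,  0.00262885,
        1.06726816, -0.07119529]), 'qd': array([-3.71109213e-04,  2.01169649e-04, -4.69895129e-05,  2.11385081e-04,
       -2.32323207e-04, -1.08161670e-03, -1.23888127e-04]), 'tau': array([-1.10621510e-03, -5.83418620e+01,  1.04799114e+00, -2.59099281e+01,
        1.22799299e-02,  9.73660470e-03, -1.29218952e-05]), 'eef_pos': array([0.27296343, 0.58920203, 0.23039786]), 'orientation': array([3.14142992e+00, 1.73874773e-03, 1.13709130e+00]), 'wrist_force': array([-0.13215463, -0.4229499 ,  0.30725384]), 'ft_torque': array([0.00736306, 0.02185137, 0.0541453 ]), 'grip_width': 0.08559909985424723}
scene {'K': array([[449.32265034,   0.        , 243.3969752 ],
       [  0.        , 449.32265034, 201.30715768],
       [  0.        ,   0.        ,   1.        ]]), 'k1': 0.042374466521829336, 'eye': array([1.15244149, 0.68200425, 1.08805249]), 'orientation': array([-2.43091884e+00,  1.59377411e-03,  2.42081038e+00])}
side {'K': array([[430.36353529,   0.        , 256.67863011],
       [  0.        , 430.36353529, 186.83627161],
       [  0.        ,   0.        ,   1.        ]]), 'k1': 0.029945445903230873, 'eye': array([-0.05721207, -0.62405928,  0.87278784]), 'orientation': array([-2.31731666, -0.02058846, -0.79807324])}
wrist {'K': array([[306.54497356,   0.        , 255.76867512],
       [  0.        , 306.54497356, 191.85992334],
       [  0.        ,   0.        ,   1.        ]]), 'k1': -0.035376094012515936, 'tool_from_camera': array([[ 9.99999690e-01,  5.64787165e-04,  5.48203899e-04,
         5.41400895e-04],
       [-6.88229798e-04,  9.65381234e-01,  2.60842098e-01,
        -6.69767999e-02],
       [-3.81905488e-04, -2.60842395e-01,  9.65381323e-01,
        -1.43121092e-01],
       [ 0.00000000e+00,  0.00000000e+00,  0.00000000e+00,
         1.00000000e+00]])}
```

View pics/scene0.png

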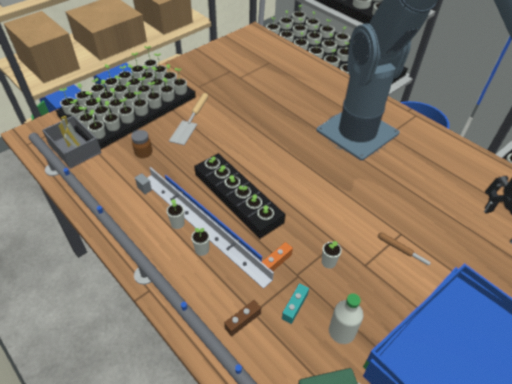

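View pics/side0.png

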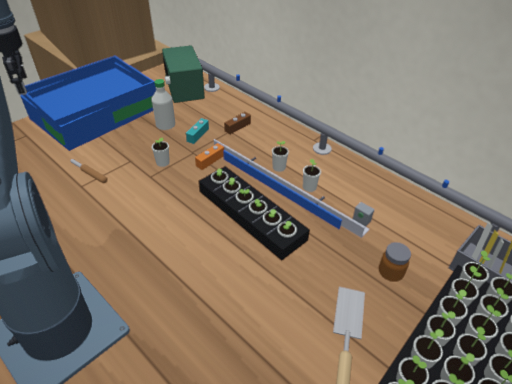

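View pics/wrist0.png

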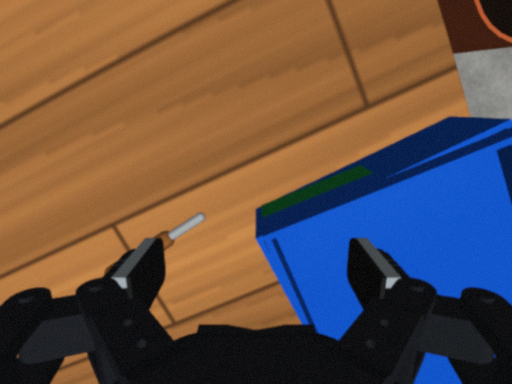

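The scene view shows these objects:
- **Carrier:** black, with six cups, scene (238,193) and side (252,210). The large nursery tray at scene (125,100) is a look-alike.
- **Stop:** orange, at the left end of the rail, scene (278,256) and side (210,155). The teal block (295,302) and brown block (243,317) are look-alikes.
- **Sensor:** grey, scene (143,184).
- **Spare cup:** scene (331,254).

Next I'll take close crops to check the choice and measure.

Run:
```python
import cv2
for n,(x0,y0,x1,y1) in {'scene':(130,140,350,300),'side':(145,130,385,265)}.items():
    im=cv2.imread(f'pics/{n}0.png')[y0:y1,x0:x1]
    f=3.3
    im=cv2.resize(im,None,fx=f,fy=f,interpolation=cv2.INTER_CUBIC)
    for k in range(0,x1-x0,20): cv2.putText(im,str(x0+k),(int(k*f),10),0,.35,(0,0,255),1); cv2.line(im,(int(k*f),12),(int(k*f),18),(0,0,255),1)
    for k in range(0,y1-y0,20): cv2.putText(im,str(y0+k),(0,int(k*f)+4),0,.35,(0,0,255),1)
    cv2.imwrite(f'pics/{n}0c.png',im); print(im.shape)
```

```text
(528, 726, 3)
(446, 792, 3)
```

View pics/scene0c.png

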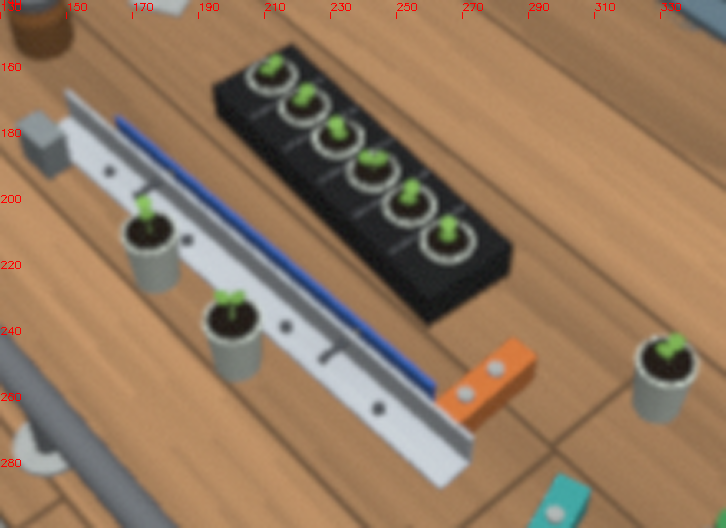

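View pics/side0c.png

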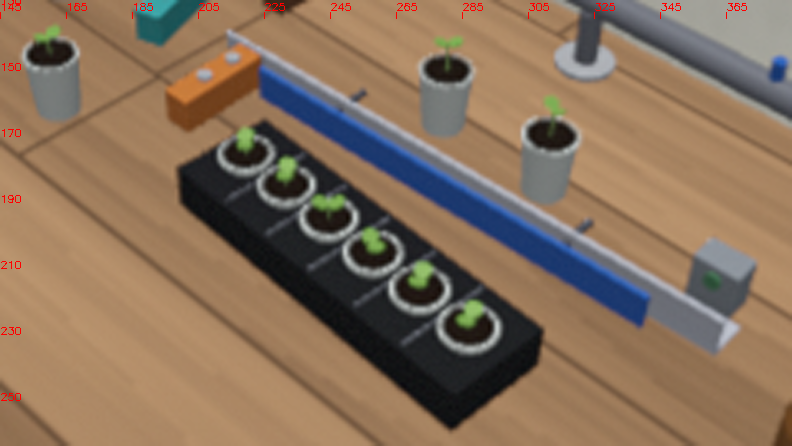

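```bash
cat >> h.py <<'E'
def proj(P,c):
    P=np.atleast_2d(P); Rm=R.from_euler('xyz',c['orientation']).as_matrix()
    q=(P-c['eye'])@Rm
    s=q[:,:2]/q[:,2:]; r2=(s**2).sum(1,keepdims=True)
    s=s*(1+c['k1']*r2); K=c['K']
    return s*[K[0,0],K[1,1]]+[K[0,2],K[1,2]]
def unproj(px,z,c):
    px=np.atleast_2d(px).astype(float)
    D=np.array([c['k1'],0,0,0.])
    K=c['K']; d=(px-[K[0,2],K[1,2]])/[K[0,0],K[1,1]]
    s=d.copy()
    for _ in range(20): s=d/(1+c['k1']*(s**2).sum(1,keepdims=True))
    Rm=R.from_euler('xyz',c['orientation']).as_matrix()
    r=np.c_[s,np.ones(len(s))]@Rm.T
    return c['eye']+r*((z-c['eye'][2])/r[:,2:])
E
python3 - <<'E'
from h import *
from scipy.optimize import least_squares
sc=dict(np.load('pics/scene0.npz')); sd=dict(np.load('pics/side0.npz'))
S=lambda a:np.array(a)/3.3+[130,140]
D=lambda a:np.array(a)/3.3+[145,130]
def T(p,L): 
    L=np.array(L,float); c,s=np.cos(p[2]),np.sin(p[2])
    return np.c_[p[0]+c*L[:,0]-s*L[:,1],p[1]+s*L[:,0]+c*L[:,1],L[:,2]]
FR,NR,NL,FL=(.05,-.17),(-.05,-.17),(-.05,.17),(.05,.17);h=.045
carS=([FR+(h,),NR+(h,),NL+(h,),FL+(h,),FL+(0,),NL+(0,),FR+(0,)],[(212,88),(292,44),(512,246),(430,308),(430,325),(510,272),(218,118)])
carD=([NL+(h,),FL+(h,),FR+(h,),NR+(h,),NL+(0,),NR+(0,),FR+(0,)],[(178,170),(265,122),(542,330),(455,395),(180,205),(455,428),(540,360)])
def fit(A,B,p0):
    f=lambda p:np.r_[(proj(T(p,A[0]),sc)-S(A[1])).ravel(),(proj(T(p,B[0]),sd)-D(B[1])).ravel()]
    r=least_squares(f,p0,loss='soft_l1'); print(r.x,np.degrees(r.x[2])); print(r.fun.reshape(-1,2).round(1).tolist()); return r.x
pc=fit(carS,carD,[.6,0,0])
print(unproj(S([(212,88),(292,44),(512,246),(430,308)]),.045,sc).round(3))
print(unproj(D([(455,395),(178,170),(265,122),(542,330)]),.045,sd).round(3))
r=.04
print('rail top ends',unproj(S([(65,90),(473,440)]),.04,sc).round(3),unproj(D([(228,32),(722,345)]),.04,sd).round(3))
print('strip top front',unproj(S([(118,118),(436,386)]),.037,sc).round(3),unproj(D([(262,68),(648,298)]),.037,sd).round(3),unproj(D([(262,94),(642,327)]),.0,sd).round(3))
print('stop top',unproj(S([(515,338),(537,355)]),.038,sc).round(3),unproj(D([(168,88),(188,103),(262,58),(242,43)]),.038,sd).round(3),unproj(D([(190,130)]),0,sd),unproj(S([(535,373)]),0,sc))
print('spare',unproj(S([(658,420)]),0,sc),unproj(D([(60,118)]),0,sd))
E
```

```text
[ 0.53905785 -0.04587508 -0.0468219 ] -2.6826972972045007
[[-0.5, -1.2], [-0.2, -0.9], [0.8, -1.2], [0.0, -3.3], [-0.4, 0.7], [0.4, 0.2], [-1.1, -0.7], [-0.6, -1.6], [-0.2, -2.0], [1.0, -1.6], [0.2, -0.8], [-0.1, -0.8], [-0.9, 0.6], [-0.2, 0.7]]
[[ 0.583 -0.213  0.045]
 [ 0.483 -0.209  0.045]
 [ 0.502  0.128  0.045]
 [ 0.605  0.13   0.045]]
[[ 0.479 -0.215  0.045]
 [ 0.494  0.12   0.045]
 [ 0.591  0.115  0.045]
 [ 0.575 -0.22   0.045]]
rail top ends [[ 0.692 -0.311  0.04 ]
 [ 0.667  0.249  0.04 ]] [[ 0.662  0.244  0.04 ]
 [ 0.666 -0.325  0.04 ]]
strip top front [[ 0.673 -0.247  0.037]
 [ 0.653  0.19   0.037]] [[ 0.649  0.182  0.037]
 [ 0.669 -0.254  0.037]] [[ 0.653  0.188  0.   ]
 [ 0.671 -0.253  0.   ]]
stop top [[0.568 0.199 0.038]
 [0.566 0.224 0.038]] [[0.565 0.22  0.038]
 [0.564 0.19  0.038]
 [0.659 0.193 0.038]
 [0.661 0.224 0.038]] [[0.56802044 0.19545062 0.        ]] [[0.56030004 0.21966701 0.        ]]
spare [[0.51562604 0.32312685 0.        ]] [[ 4.91669555e-01  2.94439131e-01 -1.11022302e-16]]
```

```bash
cat >> h.py <<'E'
def go(x,y,z,yaw):
    s=robot.read_state(); R0=R.from_euler('xyz',s['orientation'])
    Rt=R.from_euler('xyz',[np.pi,0,np.radians(yaw)])
    d=R0.inv().apply(np.array([x,y,z])-s['eef_pos'])*1000
    print('delta',d.round(1),np.degrees((R0.inv()*Rt).as_rotvec()).round(2))
def st():
    s=robot.read_state(); print(s['t'],s['eef_pos'].round(4),np.degrees(s['orientation']).round(2),'F',s['wrist_force'].round(2),'M',s['ft_torque'].round(2),s['grip_width'])
E
python3 - <<'E'
from h import *
sc=dict(np.load('pics/scene0.npz')); sd=dict(np.load('pics/side0.npz'))
print('trowel',unproj([(337,318),(360,322),(350,290),(348,340)],0,sd).round(3),unproj([(182,142),(193,124)],0,sc).round(3))
print('jar',unproj([(394,277)],0,sd).round(3),unproj([(142,156)],0,sc).round(3))
print('bottle',unproj([(164,128)],0,sd).round(3),'dib',unproj([(72,162),(104,180)],0,sd).round(3))
go(0.44,-0.045,0.20,92.6)
E
```

```text
trowel [[ 0.449 -0.408  0.   ]
 [ 0.477 -0.45   0.   ]
 [ 0.531 -0.386  0.   ]
 [ 0.423 -0.456  0.   ]] [[ 0.516 -0.38   0.   ]
 [ 0.425 -0.434  0.   ]]
jar [[ 0.638 -0.44   0.   ]] [[ 0.664 -0.413  0.   ]]
bottle [[0.617 0.457 0.   ]] dib [[0.301 0.506 0.   ]
 [0.326 0.363 0.   ]]
delta [-505.4  418.1   31.3] [-1.000e-02  8.000e-02 -2.745e+01]
```

Call:
{"name": "arm_command", "arguments": {"commands": [[[-46,38,3,0,0,0],[-92,76,6,0,0,0],[-138,114,9,0,0,0],[-184,152,12,0,0,0],[-230,190,15,0,0,0]]], "jaw": 0}}

```text
t: 0.78
eef_pos: [0.3492, 0.2992, 0.2162]
orientation: [3.141, -0.0, 1.137]
wrist_force: [1.5, -0.5, -0.0]
grip_width: 0.0853
```

Call:
{"name": "arm_command", "arguments": {"commands": [[[-46,38,3,0,0,0],[-92,76,6,0,0,0],[-138,114,9,0,0,0],[-184,152,12,0,0,0],[-230,190,15,0,0,0]]]}}

```text
t: 1.4
eef_pos: [0.4249, 0.0109, 0.2014]
orientation: [3.141, -0.001, 1.137]
wrist_force: [0.4, 0.2, 0.2]
grip_width: 0.0856
```

Run:
```python
from h import *
st(); go(0.44,-0.045,0.10,92.6)
```

```text
1.4 [0.4249 0.0109 0.2014] [ 1.7997e+02 -3.0000e-02  6.5160e+01] F [0.4  0.19 0.24] M [ 0.02 -0.07 -0.  ] 0.08561490898130619
delta [-44.5  37.1 101.4] [ 4.000e-02 -2.000e-02 -2.744e+01]
```

Call:
{"name": "arm_command", "arguments": {"commands": [[[-20,17,30,0,0,-9],[-44.5,37,60,0,0,-18],[-44.5,37,95,0,0,-27.4],[-44.5,37,101,0,0,-27.4],[-44.5,37,101,0,0,-27.4]]]}}

```text
t: 2.02
eef_pos: [0.4396, -0.043, 0.1006]
orientation: [-3.141, -0.0, 1.613]
wrist_force: [0.2, -0.5, 0.6]
grip_width: 0.0853
```

Run:
```python
from h import *
st(); go(0.44,-0.045,0.012,92.6)
cap('wrist','w1.png'); c=cap('side','s1.png')
```

```text
2.025 [ 0.4396 -0.043   0.1006] [-179.98   -0.     92.4 ] F [ 0.16 -0.46  0.6 ] M [ 0.06 -0.05  0.03] 0.08527354217097556
delta [-2.1  0.3 88.6] [-0.02 -0.   -0.2 ]
```

View pics/w1.png

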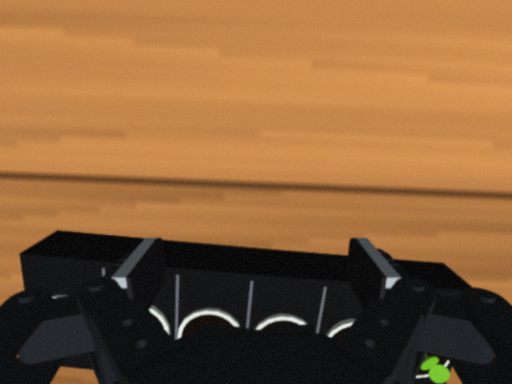

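View pics/s1.png

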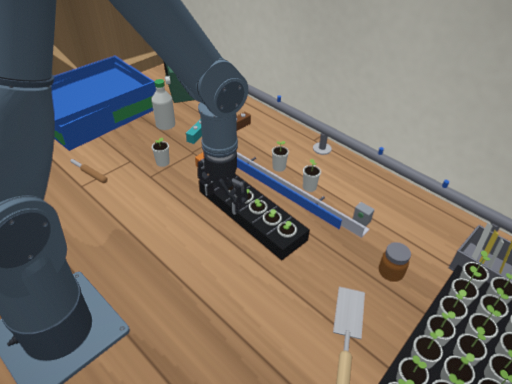

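The wrist view shows the carrier's near lower edge running from about (60,232) to (440,262), with both finger tips visible at columns 150 and 370. I'll check that edge before descending.

```bash
cat >> h.py <<'E'
def wcap(fn=None):
    s=robot.read_state(); c=cap('wrist',fn)
    Rt=R.from_euler('xyz',s['orientation']); M=c['tool_from_camera']
    c['eye']=s['eef_pos']+Rt.apply(M[:3,3]); c['orientation']=(Rt*R.from_matrix(M[:3,:3])).as_euler('xyz')
    return c
E
python3 - <<'E'
from h import *
c=wcap()
print(unproj([(60,232),(440,262)],0,c).round(4))
E
```

```text
[[ 0.4837 -0.2105  0.    ]
 [ 0.4979  0.126   0.    ]]
```

Call:
{"name": "arm_command", "arguments": {"commands": [[[-1,0,40,0,0,-0.2],[-1,0,70,0,0,-0.2],[-1,0,88,0,0,-0.2],[-1,10,88,0,0,-0.2],[-1,20,88,0,0,-0.2]]]}}

```text
t: 2.8
eef_pos: [0.4616, -0.0432, 0.0135]
orientation: [3.139, 0.0, 1.619]
wrist_force: [1.1, 0.5, 0.5]
grip_width: 0.0851
```

Run:
```python
from h import *
st(); cap('side','s2.png')
im=cv2.imread('pics/s2.png')[130:265,145:345]; cv2.imwrite('pics/s2c.png',cv2.resize(im,None,fx=3.8,fy=3.8,interpolation=2))
```

```text
2.8 [ 0.4616 -0.0432  0.0135] [1.7986e+02 1.0000e-02 9.2740e+01] F [1.07 0.55 0.51] M [-0.01 -0.05  0.02] 0.08505405525163037
```

View pics/s2c.png

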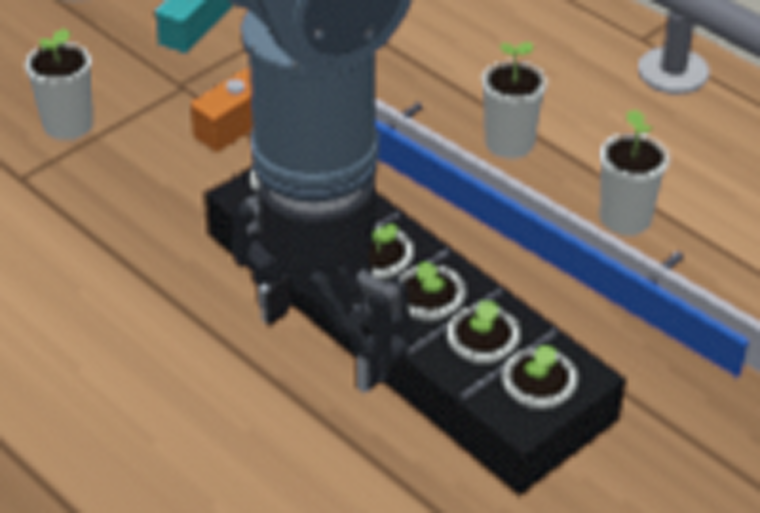

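Call:
{"name": "arm_command", "arguments": {"commands": [[[0,3,0,0,0,0],[0,6,0,0,0,0],[0,9,0,0,0,0],[0,12,0,0,0,0],[0,15,0,0,0,0]]]}}

```text
t: 3.48
eef_pos: [0.4741, -0.0427, 0.0122]
orientation: [-3.14, -0.0, 1.618]
wrist_force: [-2.2, -0.5, 1.6]
grip_width: 0.0858
```

Call:
{"name": "arm_command", "arguments": {"commands": [[[0,3,0,0,0,0],[0,6,0,0,0,0],[0,9,0,0,0,0],[0,12,0,0,0,0],[0,15,0,0,0,0]]]}}

```text
t: 4.1
eef_pos: [0.4898, -0.0419, 0.0123]
orientation: [3.142, -0.0, 1.619]
wrist_force: [-1.0, -0.1, -1.3]
grip_width: 0.0854
```

Call:
{"name": "arm_command", "arguments": {"commands": [[[0,3,0,0,0,0],[0,6,0,0,0,0],[0,9,0,0,0,0],[0,12,0,0,0,0],[0,15,0,0,0,0]]]}}

```text
t: 4.72
eef_pos: [0.5047, -0.0412, 0.0123]
orientation: [-3.142, 0.0, 1.619]
wrist_force: [-1.3, 0.5, -0.2]
grip_width: 0.0854
```

Run:
```python
from h import *
st(); cap('side','s3.png'); 
im=cv2.imread('pics/s3.png')[130:265,145:345]; cv2.imwrite('pics/s3c.png',cv2.resize(im,None,fx=3.8,fy=3.8,interpolation=2))
```

```text
4.725 [ 0.5047 -0.0412  0.0123] [-180.      0.     92.75] F [-1.29  0.48 -0.18] M [-0.02  0.27 -0.1 ] 0.0854088705954091
```

View pics/s3c.png

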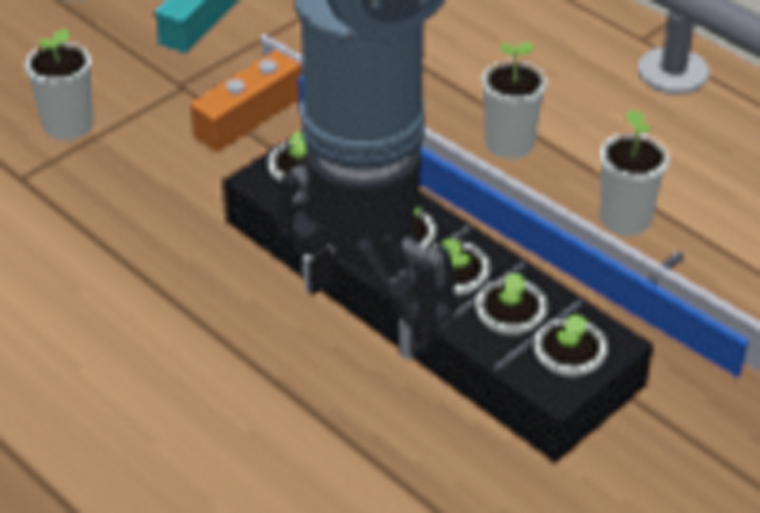

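Call:
{"name": "arm_command", "arguments": {"commands": [[[0,3,0,0,0,0],[0,6,0,0,0,0],[0,9,0,0,0,0],[0,12,0,0,0,0],[0,15,0,0,0,0]]]}}

```text
t: 5.4
eef_pos: [0.5196, -0.0405, 0.0123]
orientation: [-3.141, 0.0, 1.619]
wrist_force: [-2.9, -0.5, 1.8]
grip_width: 0.0855
```

Call:
{"name": "arm_command", "arguments": {"commands": [[[0,2.5,0,0,0,0],[0,5,0,0,0,0],[0,7.5,0,0,0,0],[0,10,0,0,0,0],[0,12,0,0,0,0]]]}}

```text
t: 6.02
eef_pos: [0.5317, -0.0398, 0.0123]
orientation: [3.142, -0.0, 1.619]
wrist_force: [-3.2, -0.9, 1.9]
grip_width: 0.0853
```

Call:
{"name": "arm_command", "arguments": {"commands": [[[0,1,0,0,0,0],[0,2,0,0,0,0],[0,3,0,0,0,0]]]}}

```text
t: 6.4
eef_pos: [0.5345, -0.0396, 0.0123]
orientation: [-3.142, -0.0, 1.619]
wrist_force: [-2.6, 0.0, 1.3]
grip_width: 0.0854
```

Call:
{"name": "arm_command", "arguments": {"commands": [[[0,1,0,0,0,0],[0,2,0,0,0,0]]]}}

```text
t: 6.65
eef_pos: [0.5366, -0.0396, 0.0123]
orientation: [3.141, -0.0, 1.619]
wrist_force: [-2.1, 0.2, 1.4]
grip_width: 0.0852
```

Call:
{"name": "arm_command", "arguments": {"commands": [[[0,1,0,0,0,0],[0,2,0,0,0,0],[0,3,0,0,0,0],[0,4,0,0,0,0]]]}}

```text
t: 7.15
eef_pos: [0.5406, -0.0395, 0.0123]
orientation: [3.141, 0.0, 1.619]
wrist_force: [-2.0, 1.2, 1.2]
grip_width: 0.0851
```

Call:
{"name": "arm_command", "arguments": {"commands": [[[0,0.8,0,0,0,0],[0,1.6,0,0,0,0]]]}}

```text
t: 7.4
eef_pos: [0.5421, -0.0394, 0.0123]
orientation: [3.142, 0.0, 1.619]
wrist_force: [-1.6, 0.7, -0.0]
grip_width: 0.0856
```

Call:
{"name": "arm_command", "arguments": {"commands": [[[0,0.6,0,0,0,0],[0,1.2,0,0,0,0]]]}}

```text
t: 7.65
eef_pos: [0.5433, -0.0393, 0.0123]
orientation: [3.142, -0.0, 1.619]
wrist_force: [-2.6, -0.4, 0.1]
grip_width: 0.0855
```

Run:
```python
from h import *
st(); cap('scene','c4.png'); cap('side','s4.png')
im=cv2.imread('pics/c4.png')[140:300,130:310]; cv2.imwrite('pics/c4c.png',cv2.resize(im,None,fx=3.6,fy=3.6,interpolation=2))
im=cv2.imread('pics/s4.png')[130:265,160:380]; cv2.imwrite('pics/s4c.png',cv2.resize(im,None,fx=3.6,fy=3.6,interpolation=2))
```

```text
7.65 [ 0.5433 -0.0393  0.0123] [180.    -0.    92.74] F [-2.6  -0.35  0.11] M [ 0.04  0.33 -0.05] 0.08549003263274903
```

View pics/c4c.png

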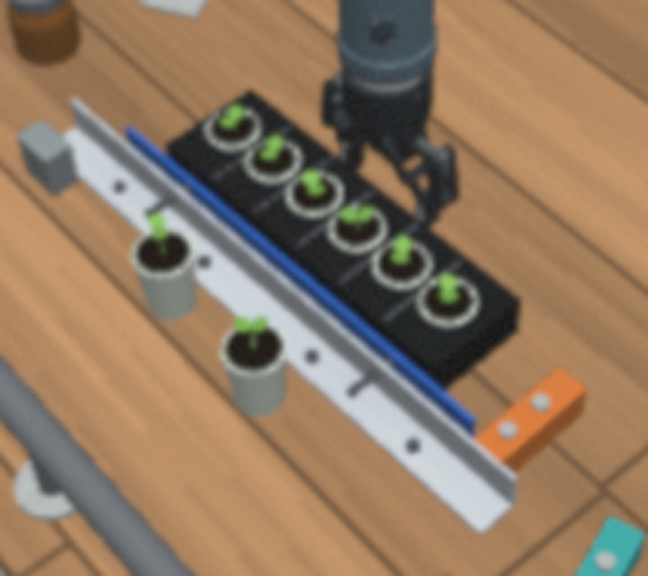

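View pics/s4c.png

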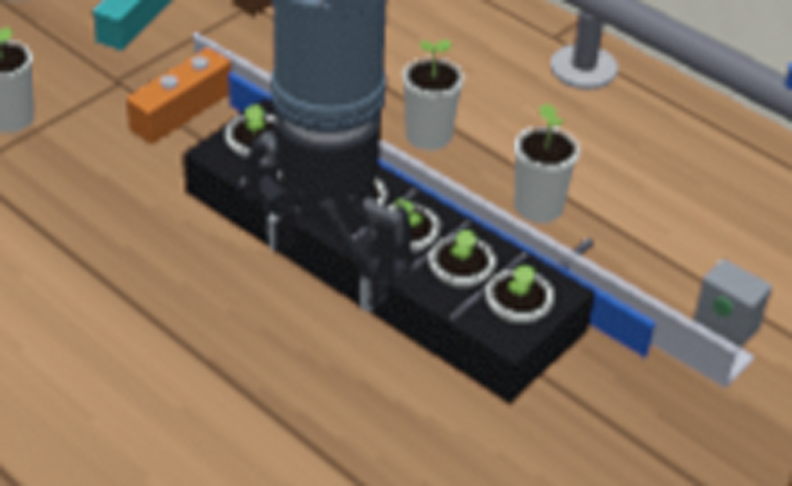

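The side and scene views show the carrier nearly at the strip, almost parallel, with a gap of a few mm. I'll keep creeping forward.

Call:
{"name": "arm_command", "arguments": {"commands": [[[0,0.6,0,0,0,0],[0,1.2,0,0,0,0]]]}}

```text
t: 8.0
eef_pos: [0.5445, -0.0393, 0.0123]
orientation: [3.142, 0.0, 1.619]
wrist_force: [-1.2, -0.2, -0.2]
grip_width: 0.0849
```

Call:
{"name": "arm_command", "arguments": {"commands": [[[0,0.6,0,0,0,0],[0,1.2,0,0,0,0]]]}}

```text
t: 8.25
eef_pos: [0.5457, -0.0392, 0.0123]
orientation: [3.142, 0.0, 1.619]
wrist_force: [-0.8, -0.1, -0.4]
grip_width: 0.0853
```

Call:
{"name": "arm_command", "arguments": {"commands": [[[0,0.5,0,0,0,0],[0,1.0,0,0,0,0]]]}}

```text
t: 8.5
eef_pos: [0.5467, -0.0392, 0.0123]
orientation: [3.142, 0.0, 1.619]
wrist_force: [-1.1, 0.6, -0.2]
grip_width: 0.085
```

Call:
{"name": "arm_command", "arguments": {"commands": [[[0,0.5,0,0,0,0],[0,1.0,0,0,0,0]]]}}

```text
t: 8.75
eef_pos: [0.5477, -0.0391, 0.0123]
orientation: [3.142, 0.0, 1.619]
wrist_force: [-1.7, -0.2, -1.1]
grip_width: 0.0856
```

Call:
{"name": "arm_command", "arguments": {"commands": [[[0,0.5,0,0,0,0],[0,1.0,0,0,0,0]]]}}

```text
t: 9.0
eef_pos: [0.5486, -0.0391, 0.0123]
orientation: [-3.141, -0.0, 1.619]
wrist_force: [-3.6, 0.1, 1.5]
grip_width: 0.0852
```

Call:
{"name": "arm_command", "arguments": {"commands": [[[0,0.4,0,0,0,0],[0,0.4,0,0,0,0]]]}}

```text
t: 9.25
eef_pos: [0.5487, -0.0391, 0.0123]
orientation: [-3.141, -0.0, 1.619]
wrist_force: [-4.0, -0.2, 2.7]
grip_width: 0.0856
```

Call:
{"name": "arm_command", "arguments": {"commands": [[[0,0.4,0,0,0,0],[0,0.4,0,0,0,0]]]}}

```text
t: 9.5
eef_pos: [0.5489, -0.039, 0.0123]
orientation: [-3.14, -0.0, 1.618]
wrist_force: [-5.7, 1.2, 4.0]
grip_width: 0.0855
```

Call:
{"name": "arm_command", "arguments": {"commands": [[[0,0.4,0,0,0,0],[0,0.4,0,0,0,0]]]}}

```text
t: 9.75
eef_pos: [0.549, -0.039, 0.0122]
orientation: [-3.14, -0.0, 1.618]
wrist_force: [-5.7, 0.5, 3.6]
grip_width: 0.0853
```

Call:
{"name": "arm_command", "arguments": {"commands": [[[0,0.6,0,0,0,0],[0,0.6,0,0,0,0]]]}}

```text
t: 10.0
eef_pos: [0.5492, -0.039, 0.0121]
orientation: [-3.139, -0.0, 1.618]
wrist_force: [-6.3, 0.8, 4.4]
grip_width: 0.0859
```

Call:
{"name": "arm_command", "arguments": {"commands": [[[0,0.6,0,0,0,0],[0,0.6,0,0,0,0]]]}}

```text
t: 10.25
eef_pos: [0.5493, -0.039, 0.012]
orientation: [-3.138, -0.0, 1.618]
wrist_force: [-8.2, 0.7, 5.3]
grip_width: 0.0855
```

Run:
```python
from h import *
st()
```

```text
10.25 [ 0.5493 -0.039   0.012 ] [-1.798e+02 -3.000e-02  9.269e+01] F [-8.15  0.74  5.34] M [-0.15  1.38 -0.31] 0.08546374305008697
```

Call:
{"name": "arm_command", "arguments": {"commands": [[[0,0.4,0,0,0,0.15],[0,0.6,0,0,0,0.25],[0,0.6,0,0,0,0.25]]]}}

```text
t: 10.62
eef_pos: [0.5493, -0.0389, 0.012]
orientation: [-3.137, -0.0, 1.615]
wrist_force: [-9.8, -0.7, 6.1]
grip_width: 0.0854
```

Run:
```python
from h import *
st()
```

```text
10.625 [ 0.5493 -0.0389  0.012 ] [-1.7974e+02 -2.0000e-02  9.2560e+01] F [-9.78 -0.74  6.05] M [0.18 1.74 0.39] 0.08537439542468941
```

Call:
{"name": "arm_command", "arguments": {"commands": [[[0,0.2,0,0,0,-0.13],[0,0.2,0,0,0,-0.13],[0,0.2,0,0,0,-0.13],[0,0.2,0,0,0,-0.13]]]}}

```text
t: 11.12
eef_pos: [0.5493, -0.039, 0.0119]
orientation: [-3.137, -0.0, 1.617]
wrist_force: [-9.2, -0.2, 6.4]
grip_width: 0.085
```

Run:
```python
from h import *
st()
```

```text
11.125 [ 0.5493 -0.039   0.0119] [-1.7972e+02 -2.0000e-02  9.2630e+01] F [-9.22 -0.17  6.39] M [0.02 1.67 0.01] 0.08497991799952734
```

Call:
{"name": "arm_command", "arguments": {"commands": [[[0,0,0,0,0,0],[0,0,0,0,0,0],[0,0,0,0,0,0],[0,0,0,0,0,0],[0,0,0,0,0,0]]]}}

```text
t: 11.75
eef_pos: [0.5493, -0.039, 0.0119]
orientation: [-3.137, -0.0, 1.617]
wrist_force: [-8.8, 0.1, 7.1]
grip_width: 0.0855
```

Call:
{"name": "arm_command", "arguments": {"commands": [[[0,0.1,0,0,0,0],[0,0.1,0,0,0,0],[0,0.1,0,0,0,0],[0,0.1,0,0,0,0],[0,0.1,0,0,0,0]]]}}

```text
t: 12.38
eef_pos: [0.5493, -0.039, 0.0119]
orientation: [-3.137, -0.0, 1.617]
wrist_force: [-10.4, 0.5, 6.8]
grip_width: 0.0853
```

Run:
```python
from h import *
st(); cap('scene','c5.png'); cap('side','s5.png')
im=cv2.imread('pics/c5.png')[140:300,130:310]; cv2.imwrite('pics/c5c.png',cv2.resize(im,None,fx=3.6,fy=3.6,interpolation=2))
im=cv2.imread('pics/s5.png')[130:265,160:380]; cv2.imwrite('pics/s5c.png',cv2.resize(im,None,fx=3.6,fy=3.6,interpolation=2))
```

```text
12.375 [ 0.5493 -0.039   0.0119] [-1.7971e+02 -3.0000e-02  9.2630e+01] F [-10.4    0.51   6.79] M [0.02 1.74 0.02] 0.08532576106283098
```

View pics/c5c.png

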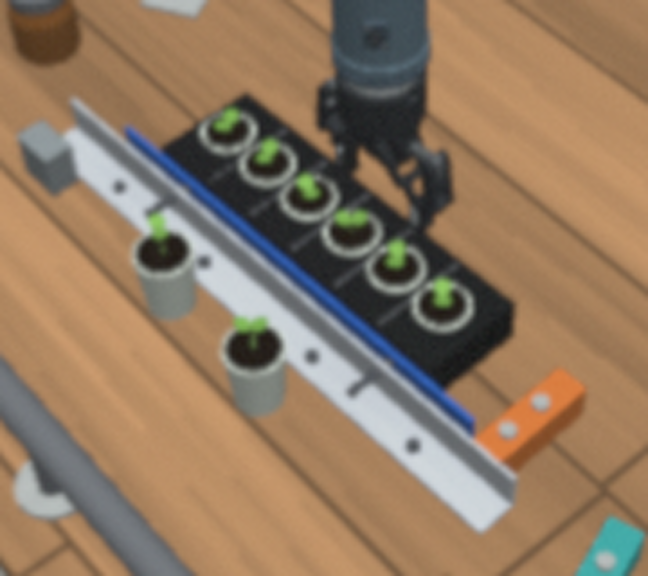

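View pics/s5c.png

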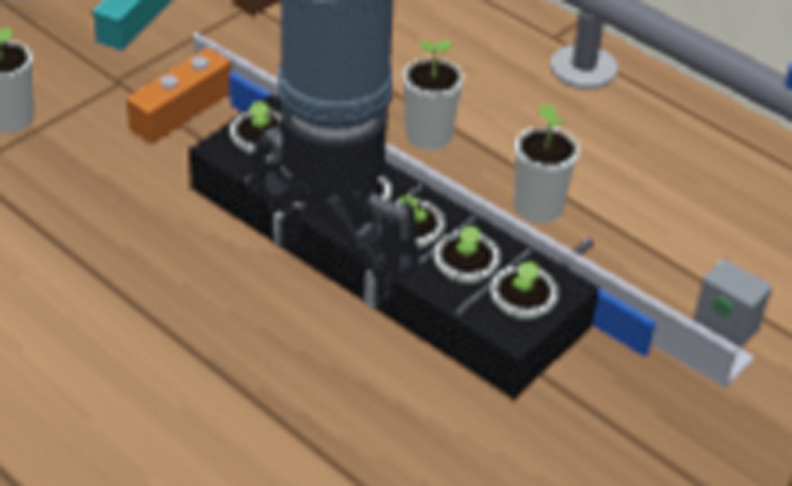

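The views show the carrier's far side along the strip, with no visible gap at either end. The tool is also pressing down about 6.8 N. I'll ease that off and settle the sideways force a little above 10 N.

Call:
{"name": "arm_command", "arguments": {"commands": [[[0,0,-0.2,0,0,0],[0,0,-0.2,0,0,0]]]}}

```text
t: 12.72
eef_pos: [0.5494, -0.039, 0.0119]
orientation: [-3.137, -0.0, 1.617]
wrist_force: [-8.2, 0.4, 4.8]
grip_width: 0.0855
```

Call:
{"name": "arm_command", "arguments": {"commands": [[[0,0.2,-0.15,0,0,0],[0,0.2,-0.15,0,0,0]]]}}

```text
t: 12.98
eef_pos: [0.5494, -0.039, 0.0119]
orientation: [-3.136, -0.0, 1.617]
wrist_force: [-8.2, 0.0, 3.4]
grip_width: 0.0853
```

Call:
{"name": "arm_command", "arguments": {"commands": [[[0,0.4,-0.1,0,0,0],[0,0.8,-0.2,0,0,0],[0,0.8,-0.2,0,0,0]]]}}

```text
t: 13.35
eef_pos: [0.5495, -0.039, 0.0119]
orientation: [-3.135, -0.0, 1.617]
wrist_force: [-9.8, -0.4, 3.5]
grip_width: 0.0851
```

Call:
{"name": "arm_command", "arguments": {"commands": [[[0,0.3,-0.1,0,0,0],[0,0.3,-0.1,0,0,0],[0,0.3,-0.1,0,0,0]]]}}

```text
t: 13.72
eef_pos: [0.5496, -0.039, 0.012]
orientation: [-3.135, -0.0, 1.617]
wrist_force: [-9.5, -0.2, 2.5]
grip_width: 0.0855
```

Call:
{"name": "arm_command", "arguments": {"commands": [[[0,0.5,0,0,0,0],[0,0.5,0,0,0,0],[0,0.5,0,0,0,0]]]}}

```text
t: 14.1
eef_pos: [0.5496, -0.0389, 0.012]
orientation: [-3.134, -0.001, 1.617]
wrist_force: [-11.8, -0.2, 3.9]
grip_width: 0.0858
```

Call:
{"name": "arm_command", "arguments": {"commands": [[[0,0.2,0,0,0,0],[0,0.2,0,0,0,0],[0,0.2,0,0,0,0],[0,0.2,0,0,0,0],[0,0.2,0,0,0,0]]]}}

```text
t: 14.72
eef_pos: [0.5496, -0.039, 0.012]
orientation: [-3.133, -0.001, 1.617]
wrist_force: [-12.3, -1.3, 5.9]
grip_width: 0.0855
```

Call:
{"name": "arm_command", "arguments": {"commands": [[[0,0,0,0,0,0],[0,0,0,0,0,0],[0,0,0,0,0,0],[0,0,0,0,0,0],[0,0,0,0,0,0]]]}}

```text
t: 15.35
eef_pos: [0.5496, -0.039, 0.012]
orientation: [-3.133, -0.001, 1.617]
wrist_force: [-12.1, 0.9, 5.8]
grip_width: 0.0853
```

Run:
```python
from h import *
st()
```

```text
15.35 [ 0.5496 -0.039   0.012 ] [-1.7952e+02 -4.0000e-02  9.2620e+01] F [-12.1    0.93   5.81] M [-0.02  2.32 -0.02] 0.08530715685313414
```

Call:
{"name": "arm_command", "arguments": {"commands": [[[0,-1,0,0,0,0],[0,-2.5,0,0,0,0],[0,-5,0,0,0,0],[0,-8,0,0,0,0],[0,-20,0,0,0,0]]]}}

```text
t: 15.98
eef_pos: [0.5354, -0.0397, 0.0135]
orientation: [3.138, 0.0, 1.617]
wrist_force: [-0.1, 0.3, 0.2]
grip_width: 0.0855
```

Call:
{"name": "arm_command", "arguments": {"commands": [[[0,-15,-10,0,0,0],[0,-20,-60,0,0,0],[0,-20,-110,0,0,0],[-50,-20,-120,0,0,0],[-100,-20,-120,0,0,0]]], "jaw": 0.5}}

```text
t: 16.6
eef_pos: [0.5197, -0.1413, 0.1348]
orientation: [3.137, 0.001, 1.619]
wrist_force: [0.6, -0.6, -0.9]
grip_width: 0.0426
```

Run:
```python
from h import *
st(); print(robot.read_state()['qpos'].round(3)); cap('scene','c6.png'); cap('side','s6.png')
im=cv2.imread('pics/c6.png')[140:300,130:310]; cv2.imwrite('pics/c6c.png',cv2.resize(im,None,fx=3.6,fy=3.6,interpolation=2))
im=cv2.imread('pics/s6.png')[130:265,160:380]; cv2.imwrite('pics/s6c.png',cv2.resize(im,None,fx=3.6,fy=3.6,interpolation=2))
go(0.621,-0.26,0.12,182.6)
```

```text
16.6 [ 0.5197 -0.1413  0.1348] [1.7976e+02 3.0000e-02 9.2750e+01] F [ 0.58 -0.65 -0.86] M [ 0.02 -0.05  0.02] 0.042596166152404205
[ 0.017  0.483  0.211  1.925 -0.145  0.744  1.931]
delta [-116.1   98.6   14.7] [-9.000e-02  3.000e-01 -9.046e+01]
```

View pics/c6c.png

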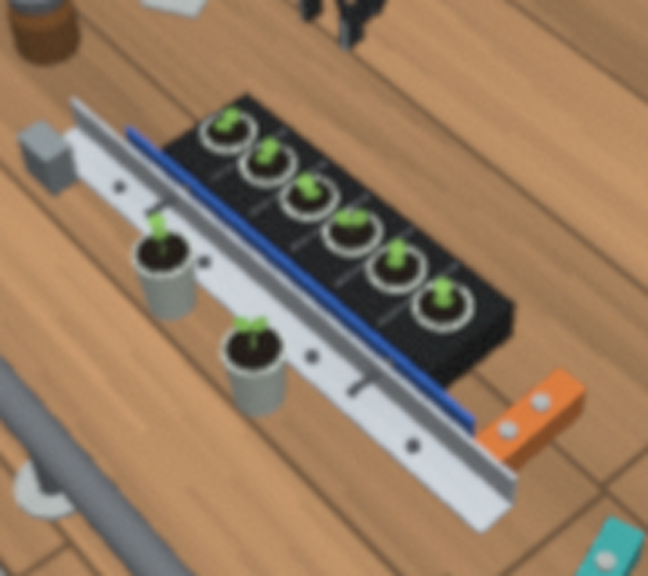

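View pics/s6c.png

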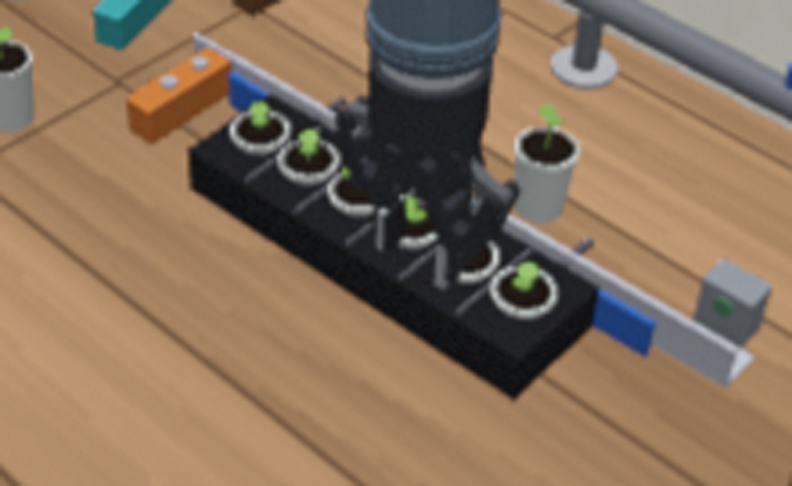

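The views show the far side flush along the strip, with blue visible only beyond the two ends. For the end push I need the yaw turned +90° in tool z, since the other way runs out of joint 7 range.

Run:
```python
from h import *
sd=dict(np.load('pics/side0.npz')); sc=dict(np.load('pics/scene0.npz'))
print(unproj((np.array([(517,362),(596,293)])+.5)/3.6-.5+[160,130],.045,sd).round(3))
print(unproj((np.array([(515,397)])+.5)/3.6-.5+[160,130],.0,sd).round(3))
print(unproj((np.array([(513,305),(443,360)])+.5)/3.6-.5+[130,140],.045,sc).round(3))
go(0.622,-0.265,0.12,2.63)
```

```text
[[ 0.564 -0.209  0.045]
 [ 0.658 -0.207  0.045]]
[[ 0.57  -0.207  0.   ]]
[[0.557 0.129 0.045]
 [0.637 0.132 0.045]]
delta [-121.1   99.4   14.7] [ 0.3   0.09 89.51]
```

Call:
{"name": "arm_command", "arguments": {"commands": [[[-25,20,0,0,0,10],[-50,40,0,0,0,20],[-75,60,0,0,0,30],[-100,80,0,0,0,40],[-112,98,0,0,0,50]]]}}

```text
t: 17.32
eef_pos: [0.6218, -0.2495, 0.1329]
orientation: [3.141, 0.0, 0.737]
wrist_force: [0.1, 0.4, 0.5]
grip_width: 0.0425
```

Call:
{"name": "arm_command", "arguments": {"commands": [[[0,0,0,0,0,10],[0,0,0,0,0,20],[0,0,0,0,0,30],[0,0,0,0,0,39.5],[0,0,0,0,0,39.5]]]}}

```text
t: 17.95
eef_pos: [0.6214, -0.2474, 0.1327]
orientation: [3.141, 0.0, 0.056]
wrist_force: [0.2, -0.5, -0.4]
grip_width: 0.0427
```

Run:
```python
from h import *
st(); print(robot.read_state()['qpos'].round(3))
go(0.621,-0.252,0.016,2.63)
c=wcap('w7.png')
```

```text
17.95 [ 0.6214 -0.2474  0.1327] [1.7999e+02 2.0000e-02 3.2200e+00] F [ 0.15 -0.51 -0.42] M [-0.02 -0.04 -0.01] 0.0427354066586941
[-0.076  0.754  0.601  1.583 -0.492  0.96   0.743]
delta [ -0.6   4.6 116.7] [0.01 0.02 0.59]
```

View pics/w7.png

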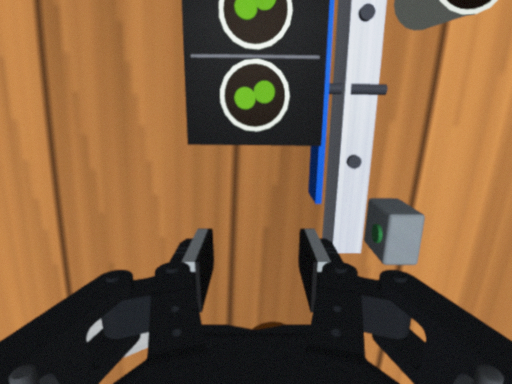

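The wrist view shows the carrier's right end, with corners at (188,145) and (322,146), flush to the blue strip. The tips are centred on it.

Run:
```python
from h import *
c=wcap()
print(unproj([(188,145),(322,146),(184,0)],.045,c).round(4))
```

```text
[[ 0.5676 -0.2096  0.045 ]
 [ 0.6681 -0.2044  0.045 ]
 [ 0.5641 -0.1116  0.045 ]]
```

Call:
{"name": "arm_command", "arguments": {"commands": [[[-1,5,40,0,0,0.6],[-1,5,80,0,0,0.6],[-1,5,110,0,0,0.6],[-1,5,117,0,0,0.6],[-1,5,117,0,0,0.6]]]}}

```text
t: 18.68
eef_pos: [0.6211, -0.2533, 0.0165]
orientation: [3.141, -0.0, 0.045]
wrist_force: [-0.1, 0.4, 1.4]
grip_width: 0.0424
```

Run:
```python
from h import *
st(); wcap('w8.png')
```

```text
18.675 [ 0.6211 -0.2533  0.0165] [ 1.7999e+02 -3.0000e-02  2.5800e+00] F [-0.14  0.35  1.41] M [ 0.04 -0.01 -0.04] 0.04235773931706625
```

View pics/w8.png

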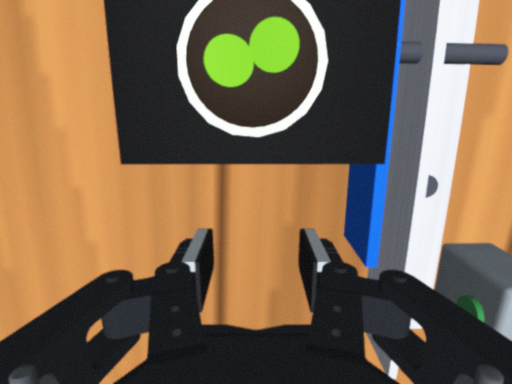

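Call:
{"name": "arm_command", "arguments": {"commands": [[[0,-12,0,0,0,0],[0,-24,0,0,0,0],[0,-30,0,0,0,0],[0,-33,0,0,0,0],[0,-36,0,0,0,0]]]}}

```text
t: 19.35
eef_pos: [0.6192, -0.2177, 0.0161]
orientation: [3.14, -0.0, 0.044]
wrist_force: [-0.5, -2.5, 0.0]
grip_width: 0.0427
```

Call:
{"name": "arm_command", "arguments": {"commands": [[[0,-3,0,0,0,0],[0,-6,0,0,0,0],[0,-9,0,0,0,0],[0,-12,0,0,0,0],[0,-15,0,0,0,0]]]}}

```text
t: 19.98
eef_pos: [0.6186, -0.2022, 0.0161]
orientation: [3.141, -0.0, 0.044]
wrist_force: [-0.0, -3.4, 1.5]
grip_width: 0.0427
```

Run:
```python
from h import *
st(); wcap('w9.png')
```

```text
19.975 [ 0.6186 -0.2022  0.0161] [179.97  -0.     2.52] F [-0.01 -3.42  1.48] M [-0.66  0.17  0.1 ] 0.042681722105222586
```

View pics/w9.png

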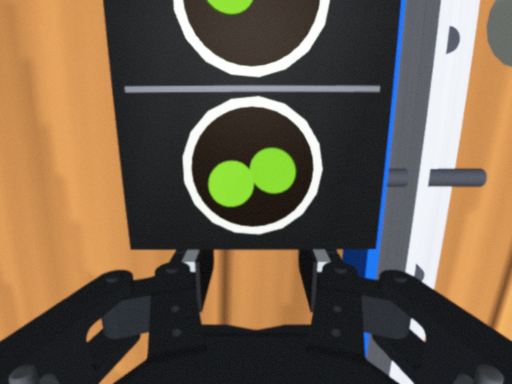

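The wrist view shows both tips on the end face below the cup, with the carrier still along the strip.

Call:
{"name": "arm_command", "arguments": {"commands": [[[0,-3,0,0,0,0],[0,-6,0,0,0,0],[0,-9,0,0,0,0],[0,-12,0,0,0,0],[0,-15,0,0,0,0]]]}}

```text
t: 20.65
eef_pos: [0.618, -0.187, 0.016]
orientation: [3.141, -0.0, 0.044]
wrist_force: [-1.1, -3.9, 1.8]
grip_width: 0.0428
```

Call:
{"name": "arm_command", "arguments": {"commands": [[[0,-3,0,0,0,0],[0,-6,0,0,0,0],[0,-9,0,0,0,0],[0,-12,0,0,0,0],[0,-15,0,0,0,0]]]}}

```text
t: 21.28
eef_pos: [0.6173, -0.172, 0.016]
orientation: [3.141, 0.0, 0.044]
wrist_force: [-2.0, -3.4, 2.9]
grip_width: 0.0426
```

Call:
{"name": "arm_command", "arguments": {"commands": [[[0,-2,0,0,0,0],[0,-4,0,0,0,0],[0,-6,0,0,0,0],[0,-7.5,0,0,0,0],[0,-8.5,0,0,0,0]]]}}

```text
t: 21.9
eef_pos: [0.6169, -0.1635, 0.016]
orientation: [3.142, 0.0, 0.044]
wrist_force: [-0.5, -3.1, 2.6]
grip_width: 0.0427
```

Call:
{"name": "arm_command", "arguments": {"commands": [[[0,-1,0,0,0,0],[0,-2,0,0,0,0]]]}}

```text
t: 22.15
eef_pos: [0.6168, -0.1616, 0.0159]
orientation: [3.142, 0.0, 0.044]
wrist_force: [-1.5, -3.8, 2.4]
grip_width: 0.0428
```

Call:
{"name": "arm_command", "arguments": {"commands": [[[0,-1,0,0,0,0],[0,-2,0,0,0,0]]]}}

```text
t: 22.4
eef_pos: [0.6168, -0.1595, 0.0159]
orientation: [3.142, 0.0, 0.044]
wrist_force: [-0.9, -3.9, 3.0]
grip_width: 0.0427
```

Run:
```python
from h import *
st(); cap('scene','c10.png'); wcap('w10.png')
im=cv2.imread('pics/c10.png')[140:300,130:310]; cv2.imwrite('pics/c10c.png',cv2.resize(im,None,fx=3.6,fy=3.6,interpolation=2))
```

```text
22.4 [ 0.6168 -0.1595  0.0159] [180.     0.     2.53] F [-0.86 -3.94  3.03] M [-0.78  0.27  0.15] 0.042705878538690165
```

View pics/c10c.png

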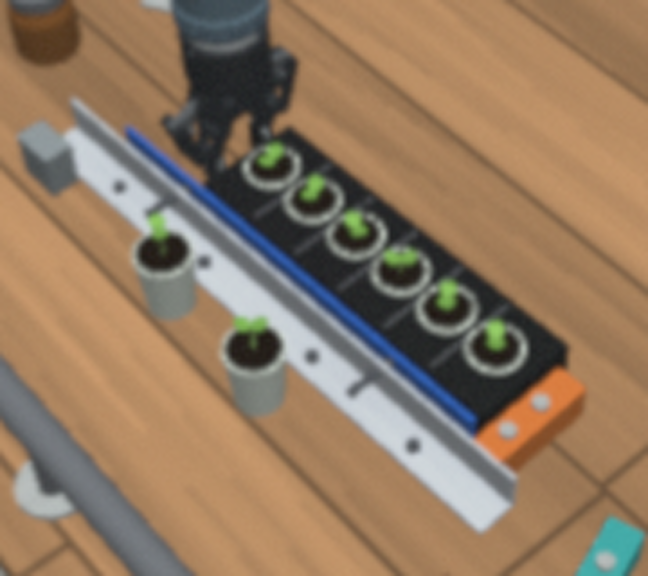

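The scene view shows the carrier almost at the orange stop and still flush to the strip. I'll creep on until the force rises.

Call:
{"name": "arm_command", "arguments": {"commands": [[[0,-0.7,0,0,0,0],[0,-1.4,0,0,0,0]]]}}

```text
t: 22.75
eef_pos: [0.6167, -0.1581, 0.0159]
orientation: [-3.142, -0.0, 0.044]
wrist_force: [-1.3, -2.4, 0.9]
grip_width: 0.043
```

Call:
{"name": "arm_command", "arguments": {"commands": [[[0,-0.6,0,0,0,0],[0,-1.2,0,0,0,0]]]}}

```text
t: 23.0
eef_pos: [0.6166, -0.1569, 0.0159]
orientation: [-3.142, 0.0, 0.044]
wrist_force: [-0.8, -2.5, 2.2]
grip_width: 0.0427
```

Call:
{"name": "arm_command", "arguments": {"commands": [[[0,-0.6,0,0,0,0],[0,-1.2,0,0,0,0]]]}}

```text
t: 23.25
eef_pos: [0.6166, -0.1557, 0.0159]
orientation: [-3.142, -0.0, 0.044]
wrist_force: [-0.2, -3.4, 1.5]
grip_width: 0.0428
```

Call:
{"name": "arm_command", "arguments": {"commands": [[[0,-0.6,0,0,0,0],[0,-1.2,0,0,0,0]]]}}

```text
t: 23.5
eef_pos: [0.6166, -0.1549, 0.0159]
orientation: [3.141, -0.0, 0.044]
wrist_force: [-0.5, -5.3, -0.1]
grip_width: 0.0425
```

Call:
{"name": "arm_command", "arguments": {"commands": [[[0,-0.5,0,0,0,0],[0,-0.5,0,0,0,0]]]}}

```text
t: 23.75
eef_pos: [0.6166, -0.1549, 0.016]
orientation: [3.14, -0.0, 0.044]
wrist_force: [0.1, -4.2, 0.1]
grip_width: 0.0425
```

Call:
{"name": "arm_command", "arguments": {"commands": [[[0,-0.5,0,0,0,0],[0,-0.5,0,0,0,0]]]}}

```text
t: 24.0
eef_pos: [0.6165, -0.155, 0.016]
orientation: [3.14, -0.0, 0.044]
wrist_force: [-0.6, -7.4, -1.1]
grip_width: 0.0431
```

Run:
```python
from h import *
st(); wcap('w11.png')
```

```text
24.0 [ 0.6165 -0.155   0.016 ] [ 1.7989e+02 -3.0000e-02  2.4900e+00] F [-0.57 -7.38 -1.14] M [-1.27  0.03  0.19] 0.043081116494131426
```

View pics/w11.png

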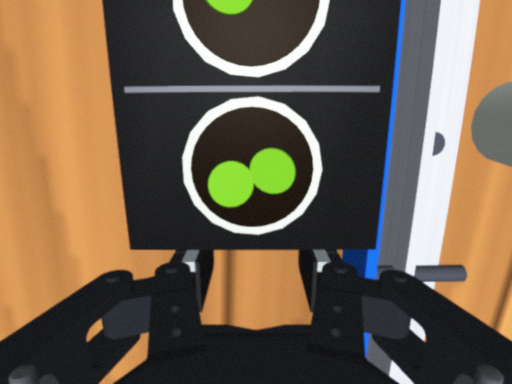

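Force rose to 7.4 N with no further motion, so the end is at the stop. Now I'll release, go round, and press the side once more.

Call:
{"name": "arm_command", "arguments": {"commands": [[[0,1.5,0,0,0,0],[0,4,0,0,0,0],[0,15,0,0,0,0],[0,30,0,0,0,0],[0,35,-40,0,0,0]]]}}

```text
t: 24.68
eef_pos: [0.6155, -0.19, 0.0539]
orientation: [-3.141, 0.005, 0.042]
wrist_force: [0.9, -0.1, 1.6]
grip_width: 0.0428
```

Call:
{"name": "arm_command", "arguments": {"commands": [[[0,0,-50,0,0,0],[0,0,-85,0,0,0],[-20,-50,-90,0,0,-10],[-40,-100,-90,0,0,-20],[-70,-150,-90,0,0,-30]]], "jaw": 0}}

```text
t: 25.3
eef_pos: [0.5415, -0.0412, 0.1463]
orientation: [3.141, -0.001, 0.573]
wrist_force: [0.6, 0.1, -0.2]
grip_width: 0.0854
```

Run:
```python
from h import *
st(); go(0.505,0.026,0.135,92.63)
```

```text
25.3 [ 0.5415 -0.0412  0.1463] [ 1.7995e+02 -7.0000e-02  3.2820e+01] F [ 0.58  0.11 -0.24] M [ 0.04 -0.04 -0.  ] 0.08543167563495367
delta [  5.7 -76.3  11.3] [ 8.000e-02 -4.000e-02 -5.981e+01]
```

Call:
{"name": "arm_command", "arguments": {"commands": [[[1,-15,3,0,0,-10],[2,-30,6,0,0,-20],[3,-45,9,0,0,-30],[4,-60,11,0,0,-40],[5.7,-76,11,0,0,-50]]]}}

```text
t: 25.92
eef_pos: [0.5054, 0.0246, 0.135]
orientation: [3.141, 0.0, 1.444]
wrist_force: [-0.5, -1.1, -0.9]
grip_width: 0.0854
```

Call:
{"name": "arm_command", "arguments": {"commands": [[[0,0,0,0,0,-9.8],[0,0,0,0,0,-9.8],[0,0,0,0,0,-9.8]]]}}

```text
t: 26.3
eef_pos: [0.5057, 0.0245, 0.135]
orientation: [3.141, 0.0, 1.607]
wrist_force: [0.3, 0.1, -0.6]
grip_width: 0.0854
```

Run:
```python
from h import *
st(); go(0.505,0.026,0.012,92.63); wcap('w12.png')
```

```text
26.3 [0.5057 0.0245 0.135 ] [1.7999e+02 1.0000e-02 9.2060e+01] F [ 0.35  0.15 -0.6 ] M [-0.01  0.    0.02] 0.08541603328383188
delta [  1.6  -0.6 123. ] [ 0.01  0.01 -0.57]
```

View pics/w12.png

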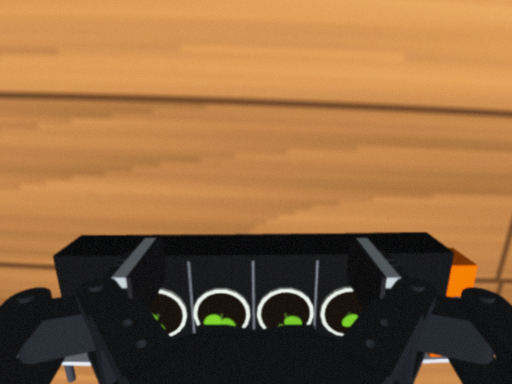

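The wrist view shows the carrier centred (middle divider at column 253), with the orange stop touching its left end at (460,270). I'll descend and press.

Call:
{"name": "arm_command", "arguments": {"commands": [[[0,0,50,0,0,-0.5],[0,0,90,0,0,-0.5],[0,0,115,0,0,-0.5],[0,0,122,0,0,-0.5],[0,10,122,0,0,-0.5]]]}}

```text
t: 26.98
eef_pos: [0.5153, 0.0255, 0.0131]
orientation: [-3.141, 0.0, 1.619]
wrist_force: [1.5, 0.8, 0.9]
grip_width: 0.0853
```

Call:
{"name": "arm_command", "arguments": {"commands": [[[0,7,0,0,0,0],[0,14,0,0,0,0],[0,20,0,0,0,0],[0,24,0,0,0,0],[0,26,0,0,0,0]]]}}

```text
t: 27.6
eef_pos: [0.5416, 0.027, 0.013]
orientation: [3.142, 0.0, 1.62]
wrist_force: [-0.1, 0.2, -0.5]
grip_width: 0.0859
```

Run:
```python
from h import *
st()
```

```text
27.6 [0.5416 0.027  0.013 ] [180.     0.    92.83] F [-0.12  0.19 -0.51] M [-0.05  0.01  0.  ] 0.08588742195969477
```

Call:
{"name": "arm_command", "arguments": {"commands": [[[0,1,0,0,0,0.1],[0,2,0,0,0,0.2],[0,3,0,0,0,0.2]]]}}

```text
t: 27.98
eef_pos: [0.5444, 0.0272, 0.0129]
orientation: [-3.141, 0.0, 1.617]
wrist_force: [0.2, -0.4, 0.5]
grip_width: 0.0856
```

Call:
{"name": "arm_command", "arguments": {"commands": [[[0,0.6,0,0,0,0],[0,1.2,0,0,0,0]]]}}

```text
t: 28.22
eef_pos: [0.5456, 0.0273, 0.0129]
orientation: [-3.141, 0.0, 1.617]
wrist_force: [-0.0, -0.2, -0.2]
grip_width: 0.0855
```

Call:
{"name": "arm_command", "arguments": {"commands": [[[0,0.6,0,0,0,0],[0,0.6,0,0,0,0]]]}}

```text
t: 28.48
eef_pos: [0.5459, 0.0273, 0.0129]
orientation: [-3.141, -0.0, 1.617]
wrist_force: [-1.0, 0.2, 0.9]
grip_width: 0.0854
```

Call:
{"name": "arm_command", "arguments": {"commands": [[[0,0.6,0,0,0,0],[0,0.6,0,0,0,0]]]}}

```text
t: 28.72
eef_pos: [0.5458, 0.0272, 0.0128]
orientation: [-3.14, -0.0, 1.617]
wrist_force: [-3.2, -1.0, 2.9]
grip_width: 0.0859
```

Run:
```python
from h import *
st()
```

```text
28.725 [0.5458 0.0272 0.0128] [-179.89   -0.     92.63] F [-3.17 -1.05  2.93] M [-0.04  0.74 -0.04] 0.08593507561791425
```

Call:
{"name": "arm_command", "arguments": {"commands": [[[0,0.4,-0.1,0,0,0],[0,0.8,-0.2,0,0,0],[0,1.2,-0.3,0,0,0],[0,1.2,-0.3,0,0,0]]]}}

```text
t: 29.22
eef_pos: [0.5462, 0.0272, 0.0128]
orientation: [-3.138, -0.0, 1.617]
wrist_force: [-6.6, 0.7, 2.6]
grip_width: 0.0856
```

Call:
{"name": "arm_command", "arguments": {"commands": [[[0,0.4,-0.1,0,0,0],[0,0.8,-0.2,0,0,0],[0,0.8,-0.2,0,0,0]]]}}

```text
t: 29.6
eef_pos: [0.5463, 0.0272, 0.0128]
orientation: [-3.137, -0.0, 1.617]
wrist_force: [-7.7, -0.1, 3.4]
grip_width: 0.0858
```

Call:
{"name": "arm_command", "arguments": {"commands": [[[0,0.4,-0.1,0,0,0],[0,0.8,-0.2,0,0,0],[0,0.8,-0.2,0,0,0]]]}}

```text
t: 29.98
eef_pos: [0.5464, 0.0273, 0.0128]
orientation: [-3.135, -0.0, 1.617]
wrist_force: [-8.9, 0.9, 4.0]
grip_width: 0.0859
```

Run:
```python
from h import *
st()
```

```text
29.975 [0.5464 0.0273 0.0128] [-1.7964e+02 -1.0000e-02  9.2630e+01] F [-8.88  0.95  4.  ] M [-0.07  1.73 -0.02] 0.0858897792308684
```

Call:
{"name": "arm_command", "arguments": {"commands": [[[0,0.5,-0.1,0,0,0],[0,1.0,-0.2,0,0,0],[0,1.0,-0.2,0,0,0],[0,1.0,-0.2,0,0,0],[0,1.0,-0.2,0,0,0]]]}}

```text
t: 30.6
eef_pos: [0.5465, 0.0272, 0.0129]
orientation: [-3.134, -0.0, 1.617]
wrist_force: [-10.2, 0.1, 3.7]
grip_width: 0.0857
```

Call:
{"name": "arm_command", "arguments": {"commands": [[[0,0,0,0,0,0],[0,0,0,0,0,0],[0,0,0,0,0,0],[0,0,0,0,0,0],[0,0,0,0,0,0]]]}}

```text
t: 31.22
eef_pos: [0.5465, 0.0273, 0.0129]
orientation: [-3.134, -0.0, 1.617]
wrist_force: [-10.5, -0.0, 4.2]
grip_width: 0.0854
```

Call:
{"name": "arm_command", "arguments": {"commands": [[[0,-0.7,0,0,0,0],[0,-1.4,0,0,0,0],[0,-2.1,0,0,0,0],[0,-2.8,0,0,0,0],[0,-3.5,0,0,0,0]]]}}

```text
t: 31.85
eef_pos: [0.5464, 0.0272, 0.0135]
orientation: [-3.14, 0.0, 1.617]
wrist_force: [-4.5, -0.4, -2.7]
grip_width: 0.0855
```

Call:
{"name": "arm_command", "arguments": {"commands": [[[0,-0.7,0,0,0,0],[0,-1.4,0,0,0,0],[0,-3,0,0,0,0],[0,-6,0,0,0,0],[0,-20,0,0,0,0]]]}}

```text
t: 32.48
eef_pos: [0.5284, 0.0265, 0.0144]
orientation: [3.138, 0.0, 1.617]
wrist_force: [-0.7, 0.6, -0.3]
grip_width: 0.0853
```

Call:
{"name": "arm_command", "arguments": {"commands": [[[0,-20,0,0,0,0],[0,-35,-20,0,0,0],[0,-50,-70,0,0,0],[0,-60,-120,0,0,0],[0,-60,-120,0,0,0]]]}}

```text
t: 33.1
eef_pos: [0.4684, 0.0238, 0.137]
orientation: [3.135, -0.001, 1.616]
wrist_force: [0.8, -0.3, -0.5]
grip_width: 0.0853
```

Run:
```python
from h import *
st(); cap('scene','c13.png'); cap('side','s13.png'); wcap('w13.png')
im=cv2.imread('pics/c13.png')[140:300,130:310]; cv2.imwrite('pics/c13c.png',cv2.resize(im,None,fx=3.6,fy=3.6,interpolation=2))
im=cv2.imread('pics/s13.png')[130:265,160:380]; cv2.imwrite('pics/s13c.png',cv2.resize(im,None,fx=3.6,fy=3.6,interpolation=2))
```

```text
33.1 [0.4684 0.0238 0.137 ] [ 1.7962e+02 -8.0000e-02  9.2610e+01] F [ 0.77 -0.26 -0.5 ] M [-0.   -0.05 -0.03] 0.08534783174743614
```

View pics/c13c.png

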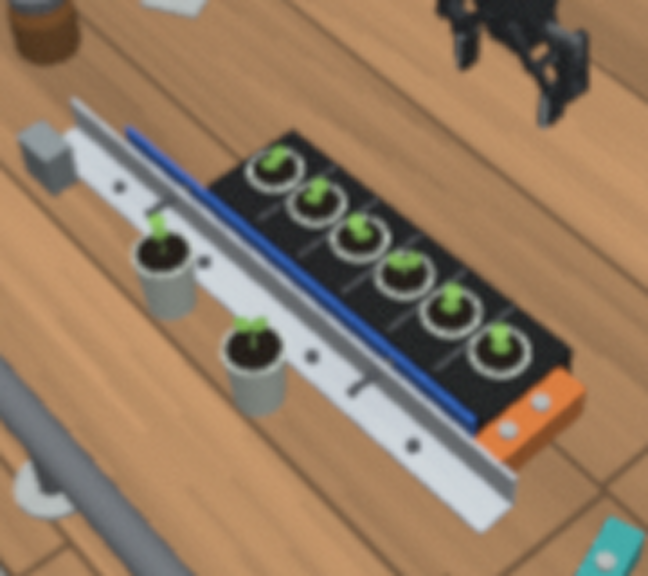

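View pics/s13c.png

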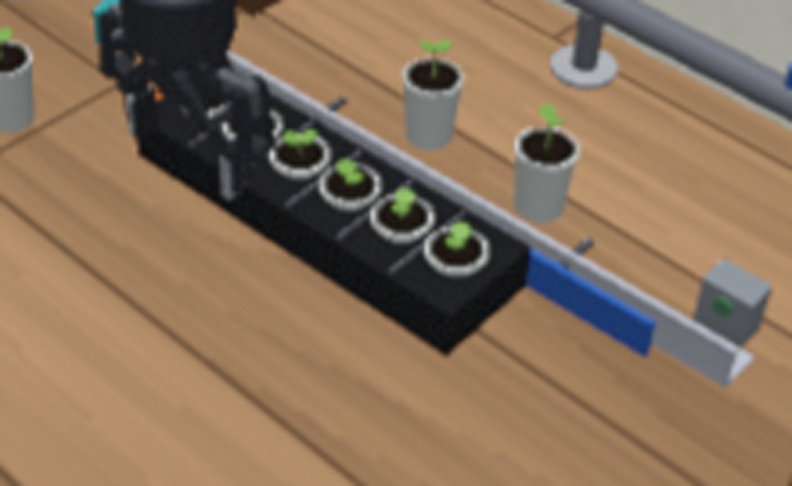

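Run:
```python
import cv2,numpy as np
a=cv2.imread('pics/c13.png')[215:275,235:305]; b=cv2.imread('pics/c13.png')[170:235,180:250]
cv2.imwrite('pics/z13.png',np.hstack([cv2.resize(a,(400,343),interpolation=2),cv2.resize(b,(370,343),interpolation=2)]))
```

```text
(no output)
```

View pics/z13.png

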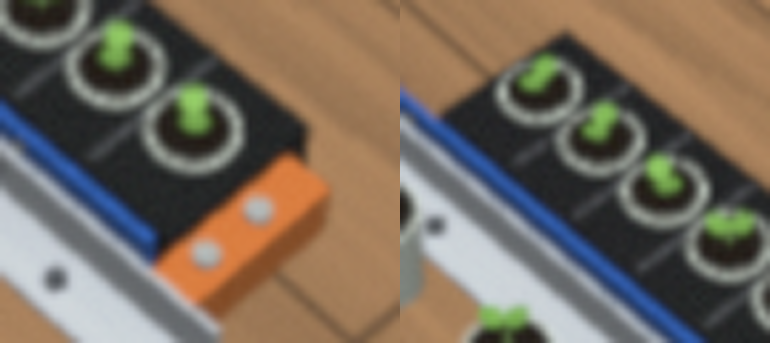

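View pics/w13.png

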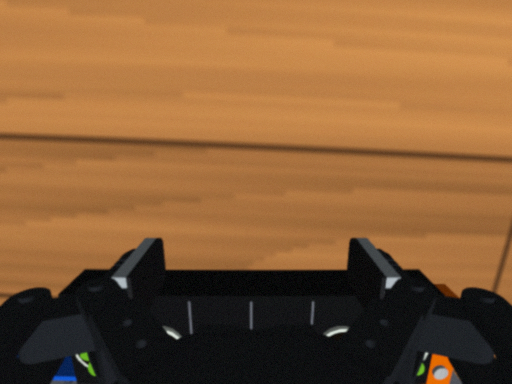

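The zoomed view shows the left end on the orange stop and the far side on the strip at both ends, with no gap. The robot is clear, so I'm handing in.

Run:
```python
from h import *
print(robot.finish_job())
```

```text
the job is handed in; nothing more can be done
None
```

I pushed the carrier flush to the blue strip, slid it to the orange stop, pressed it to the strip once more, and handed the job in at about 33 s.

1. **First press:** I pushed with the two open fingertips, one on each half of the near side. It met the strip at about 3–4 N and I held it there for about 1 s at 10–12 N by the wrist reading. The moment reading showed the load even on both fingers.
2. **Slide:** I pushed on the middle of the right end face at 2.5–4 N until the force rose to 7.4 N and it stopped moving, so its end was at the stop.
3. **Second press:** I held it at about 10.2–10.5 N for about 1 s, again even on both fingers, then backed off slowly.

**Last checks:** the final pictures show no visible gap at the stop or along the strip. The robot was clear of everything. I saw no contact with the cups or with anything else on the bench in the views I checked. The highest sideways force I read was 12.3 N, below the 1.5 kg limit.

**Doubtful point:** while I was releasing the second press, the wrist briefly read an upward drag of about 2.7 N on the carrier and the fingertips rose about 0.6 mm. I think they slipped up its side, but I can't rule out that the near edge lifted slightly for a moment. It looked flat and in place afterwards.

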